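Fit the crank to the shelving drive and wind it to its stop

ROBOT

A 6-joint arm with a two-finger parallel gripper is mounted at the origin on the work surface. World frame = base frame: x ahead of the robot, y to its left, z up, the work surface at z = 0. Lengths are in m, angles in rad, forces in N, time in s.
With the tool pointing down it reaches from about 0.375 to 0.9 m from the base axis. Payload 3.1 kg.
Tool frame: the origin (TCP) lies midway between the tips of the shut fingers; the grasp point (between the pads) lies 19 mm behind it; x points along the fingers, z is the direction in which the jaws open and shut, and the axes are right-handed (so a half turn about x gives the same grasp; the last joint's range is limited). The gripper opens to 85 mm and grips with 20 to 120 N. Pads are 22 mm wide; open, the fingers measure 114 mm over their backs; the gripper's body (76 mm by 85 mm) begins 54 mm behind the grasp point. The pads swing forward as they close: fully open they stand 13 mm farther back than shut.
Start: joints at [-1.423, 0.527, 1.433, -0, 1.181, -0.178], TCP at [0.201, -0.592, 0.231] pointing down, gripper open.
Joint ranges: [-3.08, 3.08], [-0.75, 2.2], [0.22, 2.44], [-1.43, 4.57], [0, 2.65], [-2.85, 2.85]. Speed limits (rad/s): [2.79, 2.79, 3.14, 3.14, 3.14, 3.14].

INTERFACE

Orientations are given as a unit quaternion [x, y, z, w].
In Python, from station import status, snapshot, camera_params, ticket gives the robot as it stands.
- The arm moves only by the tool arm_command, never from a script. Its argument "series" is a list that holds one entry, the list of rows, each a list of 4 numbers: the shift along the tool's x, y, z in mm, then the turn about the tool's x in rad. A call has 1 to 10 rows; each row shifts and turns the commanded pose from where the row before left it, along the tool's axes as they then stand; what a row does not reach is not made up. A row lasts 1/10 s, in which the tool goes at most 50 mm and 8.59 degrees, less where a joint would pass 70% of its speed; a pose out of reach is approached as far as the arm can. A call is refused whole if a number of a shift passes 50 or a number of a turn 0.15, either way. A call with a gripper value outside its range is refused whole. "jaw" is the opening in per cent of the stroke, from 0 (shut) to 100 (fully open), set as the call begins (left out, the last holds). The fingers move at their own pace and stop on an object; "force" is the grip in N (left out, the last holds). Time passes only in rows, so rows that do not move let the fingers close. It gives the time, the measured TCP pose, the force and the opening at its end, in the units of the state.
- status.sense(): the state, without advancing time (a new reading comes with each control period).
- snapshot(name): name is "scene" or "top" or "wrist"; returns the picture (400x640x3 uint8, red, green, blue); there is no depth.
- camera_params(name): a dict with "fovy" (degrees; the focal length in pixels is half the picture's height over the tangent of half this angle, whatever the lens; pixels are square), "cx", "cy" (the principal point, pixels), "extrinsics" (4x4, takes a point from camera to world coordinates); the wrist camera has in their place "mount" (4x4, takes a point from camera to tool coordinates, whose origin is the TCP and whose axes are the tool frame's). Camera axes: x right, y down, z forward; pixel columns grow to the right and rows downward; lengths in m; the calibration is good to about 2 mm. A picture is of the moment at which its call begins: read the wrist's pose just before it. camera_params takes no time and is no camera call.
- ticket.sign_off(): hands the job in, once; it reports no verdict.
The state is a dict: "t": time; "q": joint angles; "qd": joint speeds; "tau": joint torques, N m; "tcp_pos": TCP position; "tool_rot": TCP orientation; "force": force on the tool from outside, world axes, zero at the start; "ft_torque": the same for the moment, N m; "finger_gap": opening from 0.0 (shut) to 1.0 (fully open).
Only numpy, scipy, OpenCV 4.12 (cv2) and the standard library are available. Lean on these libraries where they do the work, as an engineer would, in place of code of your own. Each camera call takes 0.05 s, during which the arm holds its last target. There are 200 camera calls.

TASK

Fit the loose crank handle onto the square spindle of the shelving drive head, grip side up, push it fully home and let go of it. Then take it by its revolving grip and wind the drive clockwise (seen from above) until it comes up against its stop; leave it there, with the crank still fully home. Do not disturb the other things on the bench.

Things in the scene. Friction and masses are not known exactly. Their poses are not given: they have to be found in the camera images.
- crank: the loose crank handle of bare cast aluminium, about 0.46 kg (up to 30 % off), lying flat, grip up. Origin: centre of the square bore at the hub's underside; z up along the bore, x along the arm to the grip. Arm: flat bar 28 mm wide, 12 mm thick, underside level with the hub's, its round end 34 mm across centred at x = 100 mm. Centre of mass about 25 mm from the bore towards the grip
- hub (a point): on the bore axis, centre of the hub's top face, 36 mm over the hub's underside; axes as crank. The hub is a block 52 x 52 mm in plan, sides along the crank's x and y, with a square through bore 25.6 mm wide parallel to them. Pinch it from above on its +y and -y sides (the arm leaves on +x). It fits the spindle in any of four positions 90 degrees apart
- grip: the crank's revolving grip: upright black round sleeve, 28 mm across, 82 mm high, turning freely on its pin. Origin: centre of its underside, at x = 100, y = 0, z = 13 mm of the crank; its top is 95 mm over the crank's underside. It may be held tight while the crank turns under it; its own yaw means nothing
- drive_head: shelving drive head fixed on the bench, spindle upright: base plate 200 (x) x 160 (y) x 10 mm, four pillars with a sprocket between, cream top plate 190 x 150 mm up to z = 68 mm, square bearing flange 86 mm wide up to z = 80 (its bolt heads 85) and round boss 52 mm across up to z = 93. Origin: on the bench under the spindle axis
- seat (a point): on the spindle axis, in the plane of the shoulder on which the hub rests when fully home, 94 mm over the bench. Turns with the spindle: x and y axes square to its four faces, z up. The steel spindle is 24 mm square (0.8 mm clearance a side in the bore) and stands 32 mm above this point; its last 4 mm taper to 18 mm square
- spindle (a joint): angle of the spindle in rad, growing clockwise seen from above; 0.2 to 2.2 at the start. It turns against a friction of about 0.2 N m (2 N at the grip, 100 mm out) and stays where it is left. A hard stop inside the drive, not visible, lies 2.0 to 4.0 rad (115 to 230 degrees) on from where it starts
- cover: bystander: round hub cover, white rim and black face, 110 mm across, 22 mm high, lying flat; origin under its centre
- spanner: bystander: open-ended spanner 170 mm long lying flat; origin under its middle
- grease: bystander: grey tin 68 mm across, 55 mm high; origin under its centre
Not all that is in view belongs to the job. What is meant by the crank is not brown, and is the larger of those in its own colour.

How it is judged:
On the way, in this order (a step that is already met when the one before it is completed fails the run):
1. the crank stands fully home on the spindle (within 4 mm of its shoulder, grip up) and has been let go, the drive not yet wound near its stop (z of crank in the frame of seat between -0.004 and 0.004 m and horizontal distance between crank and seat below 0.004 m and angle between crank's own z axis and vertical below 0.1 rad and contact force between the fingers and crank below 0.3 N and value of joint spindle below 3.2 rad), for 0.2 s.
2. the fingers wind the drive clockwise by the crank's grip (contact force between the fingers and grip above 0.3 N and velocity of joint spindle above 0.04 rad/s and horizontal distance between crank and seat below 0.006 m), for 0.1 s.
At the end, for the whole second after the job is handed in: the drive stands at its stop (within 0.1 rad, 6 degrees), the crank still fully home on the spindle (hub within 4 mm of the shoulder, upright within 0.1 rad, grip up), released and at rest (value of joint spindle above 4.1 rad and z of crank in the frame of seat between -0.004 and 0.004 m and horizontal distance between crank and seat below 0.004 m and angle between crank's own z axis and vertical below 0.1 rad and linear speed of crank below 0.02 m/s and velocity of joint spindle below 0.05 rad/s); the robot touches nothing.
It fails at once if another thing on the bench (cover, spanner, tin) is shifted by more than 30 mm (distance of any of cover, spanner, grease from where it was at the start of the episode above 0.03 m).
It also fails if it takes over 69 s, if anything falls off the work surface, if the arm or the gripper's body presses on something with over 40 N, if the wrist force passes 120 N, or if a joint passes its speed limit or range.

## Working session

There is one attempt and no reset: what is moved stays moved. The work goes in short steps, Python scripts to look and compute and a tool call to move; the robot and the scene stay as the last step left them, time stands still between calls to the robot, and variables do not carry over. Pictures are saved under pics/ and viewed, about 8 in all and at most 12, crops included, and the job is handed in when it is done.

Besides the shell and the picture viewer there is one more tool, called after ">>>" in YAML: its name, and indented under it one key for each argument. arm_command: Moves the arm, as the interface text tells. Its arguments: {"type":"object","properties":{"series":{"type":"array"},"jaw":{"type":"number"},"force":{"type":"number"}},"required":["series"]}

```bash
ls; mkdir -p pics; python3 - <<'E'
from station import status,snapshot,camera_params
import cv2
for n in("top","scene"):
    cv2.imwrite(f"pics/{n}0.png",cv2.cvtColor(snapshot(n),cv2.COLOR_RGB2BGR))
for n in("top","scene","wrist"): print(n,camera_params(n))
print(status.sense())
E
```

```text
pics
top {'fovy': 53.943762506774725, 'cx': 316.12104115195876, 'cy': 197.43783917485862, 'extrinsics': array([[-0.01168762, -0.9945915 ,  0.10320442,  0.49062548],
       [-0.99992617,  0.01196824,  0.00210016,  0.00991252],
       [-0.00332398, -0.10317225, -0.99465795,  0.95942789],
       [ 0.        ,  0.        ,  0.        ,  1.        ]])}
scene {'fovy': 55.58623220122114, 'cx': 310.8152984597332, 'cy': 198.47145485553386, 'extrinsics': array([[ 0.83970807,  0.3677188 , -0.39959136,  0.84828003],
       [ 0.54299007, -0.57834394,  0.60883501, -0.42253437],
       [-0.00722117, -0.7282178 , -0.68530773,  0.57693521],
       [ 0.        ,  0.        ,  0.        ,  1.        ]])}
wrist {'fovy': 69.46945609266338, 'cx': 315.16787617669786, 'cy': 196.63123169076218, 'mount': array([[-1.24812633e-03, -3.08542847e-01,  9.51209627e-01,
        -1.43396464e-01],
       [-1.73768026e-04, -9.51210286e-01, -3.08543289e-01,
         8.03468800e-02],
       [ 9.99999206e-01, -5.50390822e-04,  1.13361572e-03,
         1.15347463e-03],
       [ 0.00000000e+00,  0.00000000e+00,  0.00000000e+00,
         1.00000000e+00]])}
{'t': 0.1, 'q': array([-1.42250915e+00,  5.28405589e-01,  1.43377629e+00,  2.73807455e-05,
        1.18139188e+00, -1.78514036e-01]), 'qd': array([ 0.00020414, -0.00197114, -0.0039882 , -0.00049127,  0.00024974,
        0.00042545]), 'tau': array([ 3.50650071e-04, -4.43302774e+01, -1.78586322e+01, -2.52113705e-04,
        3.83791412e-03,  1.92763019e-05]), 'tcp_pos': array([ 0.20056502, -0.59126753,  0.23041089]), 'tool_rot': array([ 0.41251441,  0.57515601, -0.41149653,  0.57419338]), 'force': array([ 0.3508913 , -0.78831457, -0.07904146]), 'ft_torque': array([-0.05690909,  0.03740198,  0.02771077]), 'finger_gap': 0.9945889283610974}
```

View pics/top0.png

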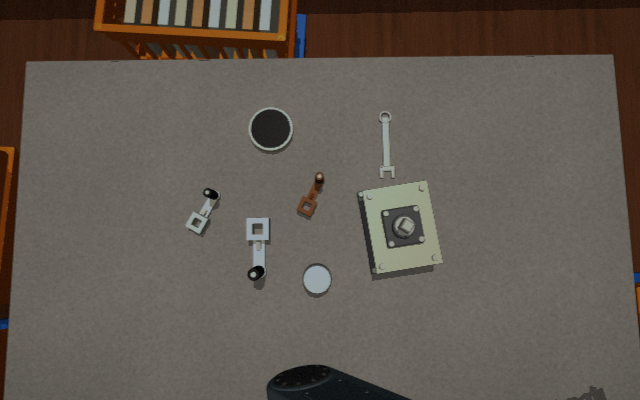

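View pics/scene0.png

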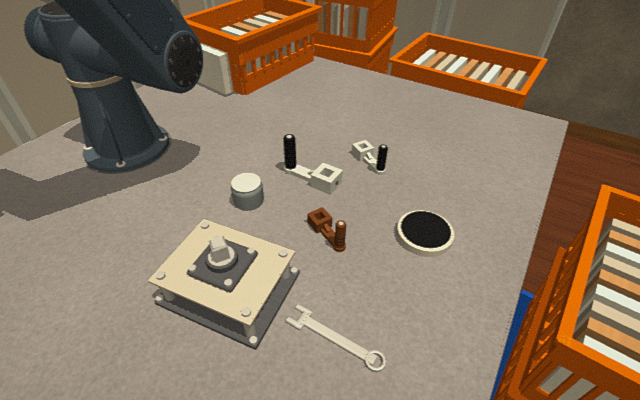

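The top view shows the crank (larger pale one) with its hub at about (258,229) and its grip at (257,272). The spindle is at (404,226), and the smaller pale and brown cranks are decoys. I'll enlarge both.

```bash
python3 - <<'E'
import cv2,numpy as np
t=cv2.imread("pics/top0.png")
a=cv2.resize(t[205:290,225:300],None,fx=5.3,fy=5.3,interpolation=cv2.INTER_CUBIC)
b=cv2.resize(t[190:260,370:440],None,fx=5.7,fy=5.7,interpolation=cv2.INTER_CUBIC)
h=450;o=np.zeros((h,800,3),np.uint8);o[:a.shape[0],:a.shape[1]]=a;o[:b.shape[0],400:400+b.shape[1]]=b[:, :400]
cv2.imwrite("pics/c0.png",o);print(a.shape,b.shape)
E
```

```text
(450, 398, 3) (399, 399, 3)
```

View pics/c0.png

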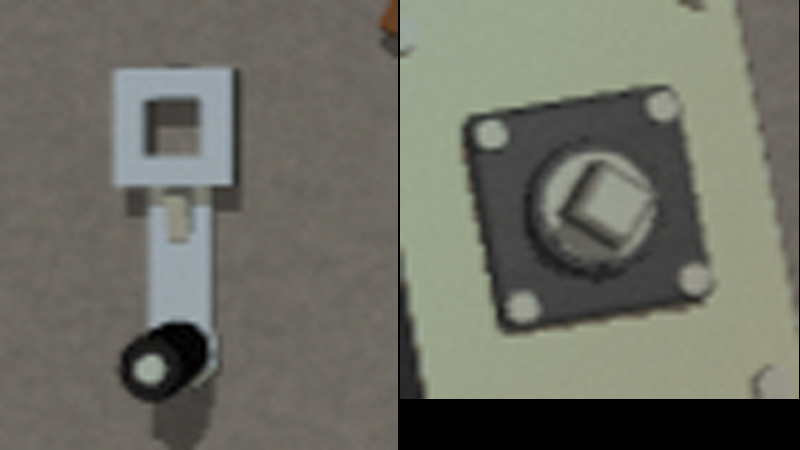

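```bash
cat > h.py <<'E'
import numpy as np,cv2
from station import status,snapshot,camera_params
from scipy.spatial.transform import Rotation as R
def tool(s=None):
    s=s or status.sense(); T=np.eye(4); T[:3,:3]=R.from_quat(s['tool_rot']).as_matrix(); T[:3,3]=s['tcp_pos']; return T
def ext(n,T=None):
    p=camera_params(n); E=p['extrinsics'] if n!='wrist' else (tool() if T is None else T)@p['mount']
    return E,200/np.tan(np.radians(p['fovy']/2)),p['cx'],p['cy']
def ray(n,uv,z,T=None):
    E,f,cx,cy=ext(n,T); uv=np.atleast_2d(uv).astype(float)
    d=np.c_[(uv[:,0]-cx)/f,(uv[:,1]-cy)/f,np.ones(len(uv))]@E[:3,:3].T
    return E[:3,3]+d*((z-E[2,3])/d[:,2])[:,None]
def proj(n,X,T=None):
    E,f,cx,cy=ext(n,T); c=(np.atleast_2d(X)-E[:3,3])@E[:3,:3]; return c[:,:2]/c[:,2:]*f+[cx,cy]
def st():
    s=status.sense();T=tool(s);print('t',s['t'],'tcp',T[:3,3].round(4),'gap',round(s['finger_gap'],3),'F',s['force'].round(1),'q',s['q'].round(3));print('toolx',T[:3,0].round(3),'y',T[:3,1].round(3),'z',T[:3,2].round(3))
    return s,T
E
python3 - <<'E'
from h import *
c=lambda a:np.array(a)/5.3+[225-.4,205-.4]
b=lambda a:(np.array(a)-[400,0])/5.7+[370-.4,190-.4]
P=ray('top',c([[113,69],[234,69],[234,186],[113,186]]),.036);print(P.round(4),P.mean(0))
P=ray('top',c([[145,97],[202,97],[202,156],[145,156]]),.036);print(P.mean(0))
P=ray('top',c([[151,369]]),.095);print('griptop',P)
P=ray('top',b([[603,162],[655,203],[625,245],[572,210]]),.126);print(P.round(4),P.mean(0))
P=ray('top',b([[491,134],[663,105],[694,279],[522,306]]),.085);print('bolts',P.round(4),P.mean(0))
print(ray('top',[[317,279]],.055),ray('top',[[271,129]],.02),ray('top',[[313,195],[208,195]],.03));st()
E
```

```text
[[0.5407 0.1775 0.036 ]
 [0.5401 0.1238 0.036 ]
 [0.4885 0.1237 0.036 ]
 [0.4891 0.1771 0.036 ]] [0.51460211 0.15051849 0.036     ]
[0.51498757 0.15051793 0.036     ]
griptop [[0.41456498 0.15037278 0.095     ]]
[[ 0.531  -0.1766  0.126 ]
 [ 0.5155 -0.1953  0.126 ]
 [ 0.5002 -0.1837  0.126 ]
 [ 0.5133 -0.1645  0.126 ]] [ 0.5150042  -0.18001041  0.126     ]
bolts [[ 0.5444 -0.1424  0.085 ]
 [ 0.555  -0.21    0.085 ]
 [ 0.4872 -0.2194  0.085 ]
 [ 0.4776 -0.1524  0.085 ]] [ 0.51603411 -0.18107565  0.085     ]
[[0.39873229 0.0120022  0.055     ]] [[0.75788019 0.12039469 0.02      ]] [[0.59298203 0.01923207 0.03      ]
 [0.59599601 0.26926759 0.03      ]]
t 0.1 tcp [ 0.2006 -0.5913  0.2304] gap 0.995 F [ 0.4 -0.8 -0.1] q [-1.423  0.528  1.434  0.     1.181 -0.179]
toolx [-0.     0.002 -1.   ] y [0.947 0.321 0.   ] z [ 0.321 -0.947 -0.002]
```

>>> arm_command:
  series:
    - [[0,0,0,0.109],[0,0,0,0.109],[0,0,0,0.109],[0,15.7,-37.1,0],[0,15.7,-37.1,0],[0,15.7,-37.1,0],[0,15.7,-37.1,0],[0,15.7,-37.1,0],[0,15.7,-37.1,0],[0,15.7,-37.1,0]]
  jaw: 100

```text
t: 1.1
tcp_pos: [0.3109, -0.3305, 0.2311]
tool_rot: [0.5, 0.5, -0.5, 0.5]
force: [0.6, 0.8, 0.6]
finger_gap: 0.997
```

>>> arm_command:
  series:
    - [[0,15.7,-37.1,0],[0,15.7,-37.1,0],[0,15.7,-37.1,0],[0,15.7,-37.1,0],[0,15.7,-37.1,0],[0,15.7,-37.1,0],[0,15.7,-37.1,0],[0,15.7,-37.1,0],[0,15.7,-37.1,0],[0,15.7,-37.1,0]]

```text
t: 2.1
tcp_pos: [0.4679, 0.0405, 0.2311]
tool_rot: [-0.5, -0.5, 0.5, -0.5]
force: [0.9, -1.2, 0.4]
finger_gap: 1.001
```

>>> arm_command:
  series:
    - [[0,15.7,-37.1,0],[0,15.7,-37.1,0],[0,15.7,-37.1,0],[0,0,0,0],[0,0,0,0]]

```text
t: 2.6
tcp_pos: [0.5143, 0.1506, 0.2307]
tool_rot: [0.499, 0.501, -0.5, 0.5]
force: [-0.2, -0.6, 0.5]
finger_gap: 0.998
```

```bash
python3 - <<'E'
from h import *
s,T=st();np.save('T1.npy',T)
im=cv2.cvtColor(snapshot('wrist'),cv2.COLOR_RGB2BGR);cv2.imwrite('pics/w1.png',im)
H=np.array([.5148,.1505,.036]);X=H+np.array([[a,b,0] for a in(-.026,.026) for b in(-.026,.026)])
print(proj('wrist',X,T))
E
```

```text
t 2.6 tcp [0.5143 0.1506 0.2307] gap 0.998 F [-0.2 -0.6  0.5] q [ 7.700e-02  4.090e-01  1.656e+00 -1.000e-03  1.078e+00  1.645e+00]
toolx [-0.001 -0.001 -1.   ] y [ 1.     0.002 -0.001] z [ 0.002 -1.     0.001]
[[335.42140614 193.77385361]
 [293.08539838 193.719871  ]
 [336.47116397 151.47340683]
 [292.12035493 151.40106918]]
```

View pics/w1.png

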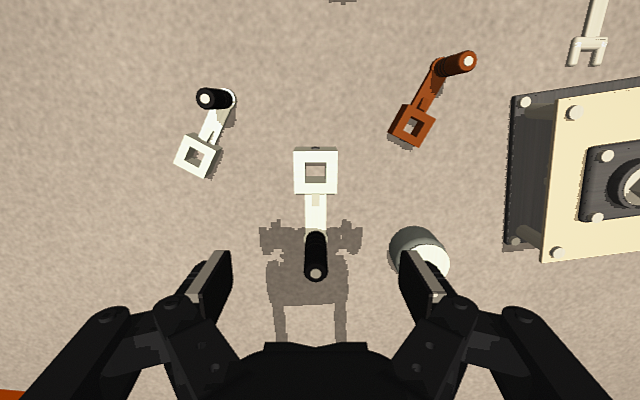

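The wrist view shows the hub square at (293–337, 149–192), centred between the fingers and within 2 px of prediction. The grip is at (315,270). I'll descend.

>>> arm_command:
  series:
    - [[40,1.7,0,0],[40,0,0,0],[40,0,0,0],[40,0,0,0],[30,0,0,0],[20,0,0,0],[15,0,0,0],[0,0,0,0],[0,0,0,0]]

```text
t: 3.55
tcp_pos: [0.5163, 0.1489, 0.0065]
tool_rot: [-0.5, -0.5, 0.501, -0.499]
force: [0.3, 0.3, 0.3]
finger_gap: 0.998
```

>>> arm_command:
  series:
    - [[0,0,0,0],[0,0,0,0],[0,0,0,0],[0,0,0,0],[0,0,0,0],[0,0,0,0],[0,0,0,0]]
  jaw: 0
  force: 80

```text
t: 4.25
tcp_pos: [0.5174, 0.1501, 0.0078]
tool_rot: [0.501, 0.499, -0.499, 0.501]
force: [-0.4, -1.0, 5.2]
finger_gap: 0.594
```

>>> arm_command:
  series:
    - [[-15,0,0,0],[-30,0,0,0],[-40,0,0,0],[-40,0,0,0],[-40,0,0,0],[-27,0,0,0],[0,0,30,0],[0,0,40,0],[0,0,40,0],[0,0,40,0]]

```text
t: 5.25
tcp_pos: [0.5155, -0.0008, 0.1982]
tool_rot: [0.5, 0.5, -0.5, 0.5]
force: [0.3, -0.7, -4.4]
finger_gap: 0.594
```

>>> arm_command:
  series:
    - [[0,0,40,0],[0,0,40,0],[0,0,40,0],[0,0,40,0],[0,0,20,0],[0,0,0,0.127],[0,0,0,0.127],[0,0,0,0.127],[0,0,0,0.127],[0,0,0,0.127]]

```text
t: 6.25
tcp_pos: [0.5155, -0.1794, 0.1978]
tool_rot: [-0.632, -0.318, 0.632, -0.317]
force: [-0.1, -0.6, -4.2]
finger_gap: 0.596
```

>>> arm_command:
  series:
    - [[0,0,0,0],[0,0,0,0]]

```text
t: 6.45
tcp_pos: [0.5159, -0.1796, 0.198]
tool_rot: [-0.63, -0.32, 0.631, -0.32]
force: [-0.3, -0.1, -6.0]
finger_gap: 0.596
```

```bash
python3 - <<'E'
from h import *
s,T=st();np.save('T2.npy',T)
a=cv2.cvtColor(snapshot('wrist'),cv2.COLOR_RGB2BGR);cv2.imwrite('pics/w2.png',a)
b=cv2.cvtColor(snapshot('scene'),cv2.COLOR_RGB2BGR);cv2.imwrite('pics/s2.png',b)
o=np.zeros((600,800,3),np.uint8)
o[:400,:500]=cv2.resize(a[0:320,120:520],(500,400))
uv=proj('scene',[[.5155,-.18,.15]])[0].astype(int);print(uv)
x0,y0=max(uv[0]-75,0),max(uv[1]-130,0)
o[:600,500:]=cv2.resize(b[y0:y0+300,x0:x0+150],(300,600))
cv2.imwrite('pics/c2.png',o)
E
```

```text
t 6.45 tcp [ 0.5159 -0.1796  0.198 ] gap 0.596 F [-0.3 -0.1 -6. ] q [-0.54   0.466  1.666 -0.     1.011  1.664]
toolx [-0.001  0.    -1.   ] y [ 0.807 -0.591 -0.001] z [-0.591 -0.807  0.   ]
[215 230]
```

View pics/c2.png

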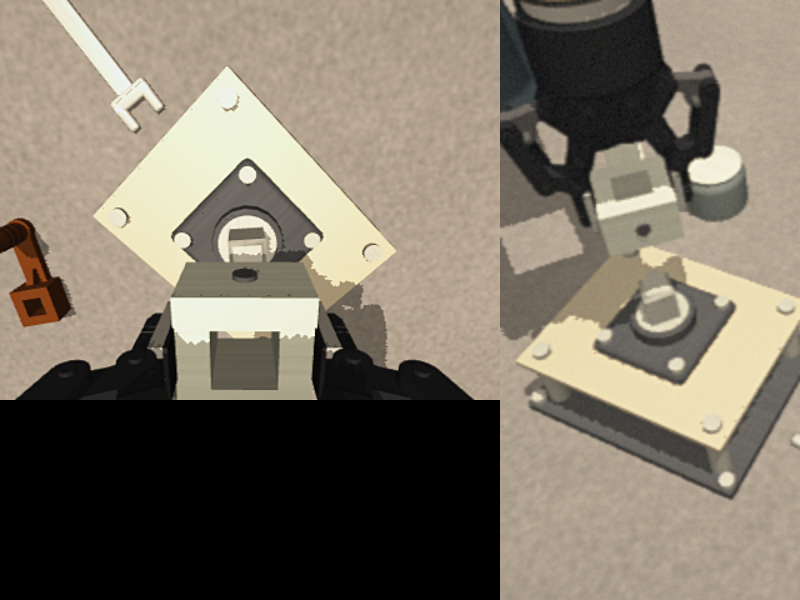

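The hub is held level, with its top edge at crop (173–320, 298). The spindle tip shows at crop (248,236), nearly aligned in yaw. I'll zoom in to measure both.

```bash
python3 - <<'E'
import cv2,numpy as np
a=cv2.imread('pics/w2.png')
o=np.zeros((600,800,3),np.uint8)
o[:,:400]=cv2.resize(a[165:225,297:337],(400,600),interpolation=cv2.INTER_CUBIC)
o[:440,400:]=cv2.resize(a[205:315,250:350],(400,440),interpolation=cv2.INTER_CUBIC) # ends u=350
o[:440,400:]=cv2.resize(a[205:337,248:380],(400,440),interpolation=cv2.INTER_CUBIC)[:440]
cv2.imwrite('pics/c3.png',o)
E
```

```text
(no output)
```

View pics/c3.png

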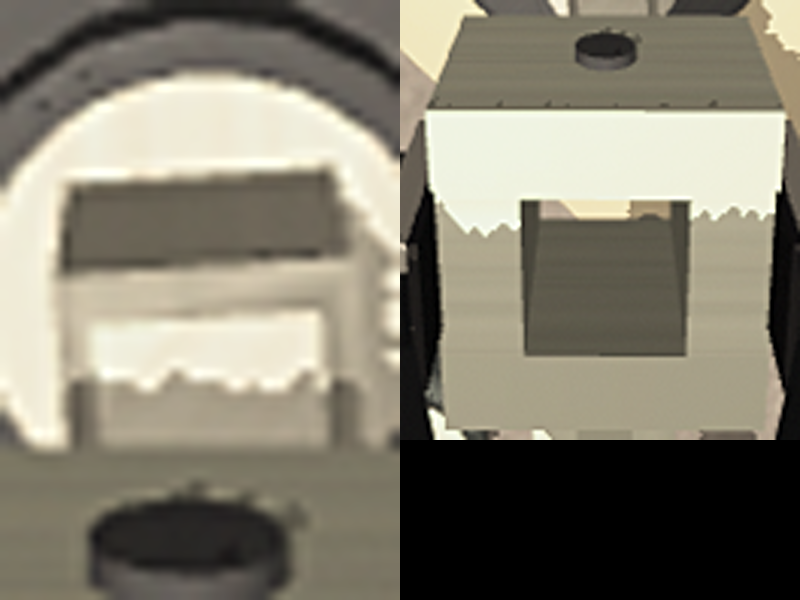

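```bash
python3 - <<'E'
from h import *
T=np.load('T2.npy');E,f,cx,cy=ext('wrist',T);K=np.array([[f,0,cx],[0,f,cy],[0,0,1]])
M=camera_params('wrist')['mount']
px=lambda a:(np.array(a,float)-[400,0])/3.03+[248-.35,205-.35]
u=px([[428,109],[784,109],[766,430],[447,430],[524,200],[690,200],[687,355],[525,355]])
a,b=.026,.0128 # object axes = tool y,z ; order far-left(+y,-z),far-right
O=np.array([[0,s*y,s*z] for s in(a,b) for y,z in((1,-1),(1,1),(-1,1),(-1,-1))])
ok,r,t=cv2.solvePnP(O,u,K,None)
Rm=M[:3,:3]@cv2.Rodrigues(r)[0];c=M[:3,:3]@t[:,0]+M[:3,3]
print('hub top centre in tool mm',c*1e3,'rotvec deg',np.degrees(R.from_matrix(Rm).as_rotvec()))
e=cv2.projectPoints(O,r,t,K,None)[0][:,0]-u;print('res',e.round(1).tolist())
l=lambda a:np.array(a,float)/10+[297-.45,165-.45]
for z,p,h in((.094,[[65,185],[333,170]],.012),(.122,[[60,272],[345,258]],.012),(.126,[[88,325],[325,308]],.009)):
    X=ray('wrist',l(p),z,T);Y=(X-T[:3,3])@T[:3,:3];m=Y.mean(0);d=Y[1]-Y[0]
    th=np.arctan2(d[1],d[2]);m=m-h*np.array([0,np.cos(th),-np.sin(th)])
    print(z,'spindle centre in tool mm',m*1e3,'len',np.linalg.norm(d)*1e3,'th deg',np.degrees(th))
E
```

```text
hub top centre in tool mm [-30.28289384  -4.20699842  -0.07753784] rotvec deg [ 8.37210853e-03 -5.31506824e-02 -8.55597823e+00]
res [[1.0, 1.4], [-0.7, 1.4], [1.7, -0.0], [-1.8, -0.0], [-0.9, -0.8], [0.5, -0.8], [0.6, -0.6], [-0.3, -0.6]]
0.094 spindle centre in tool mm [103.9858833    2.18043713   1.62314811] len 23.80861602954898 th deg 3.2829949745673934
0.122 spindle centre in tool mm [75.98558687  2.51994845  1.67128222] len 22.66342629744164 th deg 2.9040976999059898
0.126 spindle centre in tool mm [71.9883613   2.51729647  2.02620561] len 18.636414486640206 th deg 4.275397669236388
```

```bash
python3 - <<'E'
from h import *
from scipy.optimize import least_squares
T=np.load('T2.npy');E,f,cx,cy=ext('wrist',T);M=camera_params('wrist')['mount']
px=lambda a:(np.array(a,float)-[400,0])/3.03+[248-.35,205-.35]
u=px([[428,109],[784,109],[766,430],[447,430],[524,200],[690,200],[687,355],[525,355]])
a,b=.026,.0128
O=np.array([[0,s*y,s*z] for s in(a,b) for y,z in((1,-1),(1,1),(-1,1),(-1,-1))])
def fun(p,k):
    X=R.from_rotvec([0,0,p[3]*k]).apply(O)+p[:3]; c=(X-M[:3,3])@M[:3,:3]; return (c[:,:2]/c[:,2:]*f+[cx,cy]-u).ravel()
for k in(0,1):
    r=least_squares(fun,[-.03,0,0,0],args=(k,),x_scale=.01);print((r.x*1e3).round(2),r.cost,r.fun.reshape(-1,2).round(1).tolist())
E
```

```text
[-34.49  -1.45  -0.09   0.  ] 51.19843454323294 [[-3.1, 3.7], [3.4, 3.6], [2.1, -3.6], [-2.2, -3.5], [-2.3, 1.1], [2.0, 1.0], [1.2, -1.7], [-1.0, -1.6]]
[-3.0280e+01 -4.2100e+00 -7.0000e-02 -1.4932e+02] 7.376385833324954 [[1.0, 1.4], [-0.7, 1.4], [1.7, -0.1], [-1.8, 0.0], [-0.9, -0.8], [0.5, -0.9], [0.6, -0.6], [-0.3, -0.6]]
```

```bash
python3 - <<'E'
from h import *
b=cv2.imread('pics/s2.png')
t=cv2.cvtColor(snapshot('top'),cv2.COLOR_RGB2BGR);cv2.imwrite('pics/t2.png',t)
T=np.load('T2.npy')
for n in('scene','top'):
  for k in(0,-.149):
    Rz=R.from_rotvec([0,0,k]);c=np.array([-.0303,-.0042,0]) if k else np.array([-.0345,-.0015,0])
    O=np.array([[0,.026,-.026],[0,.026,.026],[.036,.026,-.026],[.036,.026,.026],[-.059,-.1,0],[.023,-.1,0]])
    X=(Rz.apply(O)+c)@T[:3,:3].T+T[:3,3];print(n,k,proj(n,X).round(1).tolist())
o=np.zeros((600,800,3),np.uint8)
o[:480,:480]=cv2.resize(b[150:246,170:266],(480,480),interpolation=cv2.INTER_CUBIC)
o[:320,480:]=cv2.resize(t[190:290,360:460],(320,320),interpolation=cv2.INTER_CUBIC)
cv2.imwrite('pics/c4.png',o)
E
```

```text
scene 0 [[227.2, 196.5], [187.6, 206.4], [231.3, 215.3], [193.6, 225.2], [184.7, 115.2], [196.9, 160.6]]
scene -0.149 [[227.7, 199.4], [188.7, 209.2], [230.8, 215.1], [194.0, 224.8], [183.7, 111.5], [194.9, 153.3]]
top 0 [[415.7, 204.3], [439.1, 220.6], [411.1, 205.9], [433.4, 221.4], [395.2, 271.2], [386.6, 267.6]]
top -0.149 [[413.8, 205.9], [436.9, 222.1], [407.8, 209.6], [429.8, 225.1], [398.8, 268.1], [386.1, 270.3]]
```

View pics/c4.png

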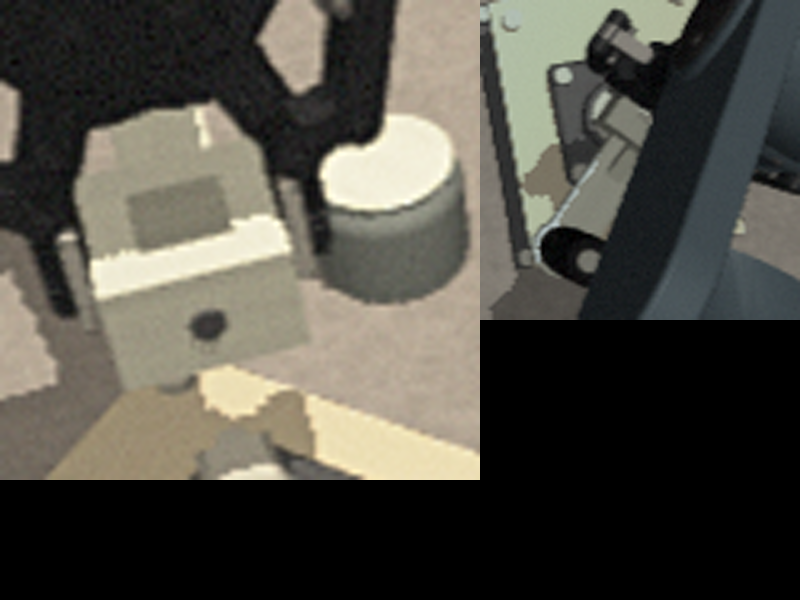

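Scene corners (189,210), (228,200), (195,228) and (232,219) match an untilted hub about 4 mm lower than fitted. The wrist "tilt" is therefore a lens artefact. The top and wrist views agree on the correction: about +1.9 mm y, +1.1 mm z, −3° yaw.

>>> arm_command:
  series:
    - [[0,0,0,-0.055],[0,1.9,1.1,0],[20,0,0,0],[20,0,0,0],[18,0,0,0],[0,0,0,0],[0,0,0,0]]

```text
t: 7.3
tcp_pos: [0.5176, -0.1821, 0.1404]
tool_rot: [-0.622, -0.336, 0.622, -0.336]
force: [0.4, -0.9, -4.5]
finger_gap: 0.592
```

>>> arm_command:
  series:
    - [[4,0,0,0],[4,0,0,0],[3,0,0,0],[0,0,0,0]]

```text
t: 7.7
tcp_pos: [0.5176, -0.1822, 0.1293]
tool_rot: [0.622, 0.336, -0.622, 0.336]
force: [0.0, -1.1, -5.3]
finger_gap: 0.593
```

```bash
python3 -c "
from h import *
s,T=st();print(s['ft_torque'])"
```

```text
t 7.7 tcp [ 0.5176 -0.1822  0.1293] gap 0.593 F [ 0.  -1.1 -5.3] q [-0.542  0.569  1.719 -0.     0.853  1.609]
toolx [ 0.    -0.001 -1.   ] y [ 0.836 -0.548  0.001] z [-0.548 -0.836  0.   ]
[-0.23861982 -0.12361559 -0.01572268]
```

>>> arm_command:
  series:
    - [[4,0,0,0],[4,0,0,0],[0,0,0,0]]

```text
t: 8.0
tcp_pos: [0.5176, -0.1823, 0.1209]
tool_rot: [-0.622, -0.336, 0.622, -0.336]
force: [-0.7, -2.0, -6.8]
finger_gap: 0.592
```

>>> arm_command:
  series:
    - [[4,0,0,0],[4,0,0,0],[4,0,0,0],[0,0,0,0]]

```text
t: 8.4
tcp_pos: [0.5176, -0.1823, 0.1087]
tool_rot: [0.622, 0.336, -0.622, 0.336]
force: [1.1, -5.0, -7.5]
finger_gap: 0.597
```

>>> arm_command:
  series:
    - [[2,0,0,0],[2,0,0,0],[2,0,0,0],[0,0,0,0]]

```text
t: 8.8
tcp_pos: [0.5176, -0.1824, 0.1033]
tool_rot: [0.622, 0.336, -0.622, 0.336]
force: [-1.4, -4.9, -4.3]
finger_gap: 0.595
```

>>> arm_command:
  series:
    - [[1,0,0,0],[1,0,0,0],[0,0,0,0]]

```text
t: 9.1
tcp_pos: [0.5176, -0.1824, 0.1018]
tool_rot: [0.622, 0.336, -0.622, 0.336]
force: [-1.0, -4.0, -0.1]
finger_gap: 0.595
```

>>> arm_command:
  series:
    - [[1,0,0,0],[1,0,0,0],[0,0,0,0]]

```text
t: 9.4
tcp_pos: [0.5177, -0.1824, 0.1017]
tool_rot: [0.622, 0.336, -0.622, 0.337]
force: [-4.2, -3.6, 13.0]
finger_gap: 0.594
```

Home: the vertical force rose at TCP z 0.1017, which is the 0.094 shoulder plus the 7.7 mm grasp offset. I'll release, lift and check.

>>> arm_command:
  series:
    - [[-2,0,0,0],[0,0,0,0],[0,0,0,0],[0,0,0,0],[0,0,0,0],[0,0,0,0]]
  jaw: 100

```text
t: 10.0
tcp_pos: [0.5174, -0.1817, 0.1011]
tool_rot: [-0.622, -0.336, 0.622, -0.336]
force: [0.7, 0.6, 0.6]
finger_gap: 1.002
```

>>> arm_command:
  series:
    - [[-15,0,0,0],[-25,0,0,0],[-40,0,0,0],[-40,0,0,0],[-40,0,0,0],[0,-25,0,0],[0,-25,0,0],[0,-25,0,0],[0,-25,0,0],[0,0,0,0]]

```text
t: 11.0
tcp_pos: [0.4304, -0.1246, 0.2609]
tool_rot: [-0.621, -0.338, 0.623, -0.335]
force: [0.1, -0.1, -1.6]
finger_gap: 0.999
```

```bash
python3 - <<'E'
from h import *
s,T=st();np.save('T3.npy',T)
a=cv2.cvtColor(snapshot('wrist'),cv2.COLOR_RGB2BGR);cv2.imwrite('pics/w3.png',a)
b=cv2.cvtColor(snapshot('scene'),cv2.COLOR_RGB2BGR);cv2.imwrite('pics/s3.png',b)
S=np.array([.5177,-.1824,0]);d=np.array([-.836,.548,0]);e=np.array([-.548,-.836,0])
X=[S+[0,0,.13],S+d*.1+[0,0,.189]]+[S+d*i*.026+e*j*.026+[0,0,.13] for i in(-1,1) for j in(-1,1)]
for n in('wrist','scene'):print(n,proj(n,X,T).round(1).tolist())
o=np.zeros((480,800,3),np.uint8)
o[:400,:480]=cv2.resize(a[50:383,120:520],(480,400))
o[:480,480:]=cv2.resize(b[120:300,140:260],(320,480),interpolation=cv2.INTER_CUBIC)
cv2.imwrite('pics/c5.png',o)
k=np.arange(0,4.31,.1);P=100*np.c_[-np.cos(k),-np.sin(k)];print(np.c_[k[:-1],np.diff(P,axis=0)].round(1).tolist())
E
```

```text
t 11.0 tcp [ 0.4304 -0.1246  0.2609] gap 0.999 F [ 0.1 -0.1 -1.6] q [-0.532  0.249  1.817  0.     1.08   1.618]
toolx [-0.004  0.003 -1.   ] y [ 0.837 -0.548 -0.005] z [-0.548 -0.837 -0.   ]
wrist [[315.8, 74.0], [315.9, 204.0], [285.2, 40.9], [346.5, 40.9], [287.1, 105.1], [344.5, 105.1]]
scene [[217.4, 240.7], [196.0, 173.4], [238.4, 247.3], [204.2, 258.5], [229.4, 224.3], [197.0, 234.3]]
[[0.0, 0.5, -10.0], [0.1, 1.5, -9.9], [0.2, 2.5, -9.7], [0.3, 3.4, -9.4], [0.4, 4.3, -9.0], [0.5, 5.2, -8.5], [0.6, 6.0, -8.0], [0.7, 6.8, -7.3], [0.8, 7.5, -6.6], [0.9, 8.1, -5.8], [1.0, 8.7, -5.0], [1.1, 9.1, -4.1], [1.2, 9.5, -3.2], [1.3, 9.8, -2.2], [1.4, 9.9, -1.2], [1.5, 10.0, -0.2], [1.6, 10.0, 0.8], [1.7, 9.8, 1.8], [1.8, 9.6, 2.8], [1.9, 9.3, 3.7], [2.0, 8.9, 4.6], [2.1, 8.4, 5.5], [2.2, 7.8, 6.3], [2.3, 7.1, 7.0], [2.4, 6.4, 7.7], [2.5, 5.6, 8.3], [2.6, 4.7, 8.8], [2.7, 3.8, 9.2], [2.8, 2.9, 9.6], [2.9, 1.9, 9.8], [3.0, 0.9, 10.0], [3.1, -0.1, 10.0], [3.2, -1.1, 9.9], [3.3, -2.1, 9.8], [3.4, -3.0, 9.5], [3.5, -4.0, 9.2], [3.6, -4.9, 8.7], [3.7, -5.7, 8.2], [3.8, -6.5, 7.6], [3.9, -7.2, 6.9], [4.0, -7.9, 6.1], [4.1, -8.5, 5.3], [4.2, -8.9, 4.5]]
```

View pics/c5.png

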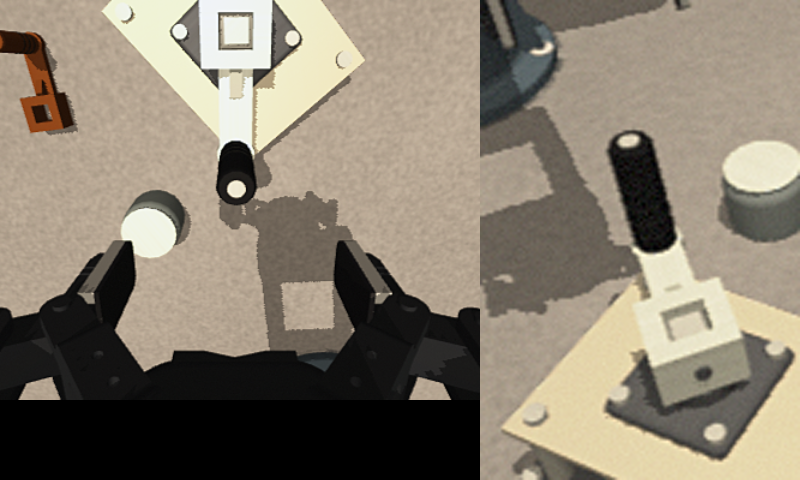

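The crank sits on the flange with its hub square. The grip top is at wrist px (317,207), within 4 px of prediction and centred between the fingers. I'll go down and take the grip.

>>> arm_command:
  series:
    - [[35,0,0,0],[35,0,0,0],[30,0,0,0],[16,0,0,0],[10,0,0,0],[0,0,0,0]]

```text
t: 11.7
tcp_pos: [0.4342, -0.1275, 0.1341]
tool_rot: [-0.622, -0.336, 0.623, -0.335]
force: [-0.6, -0.0, 0.3]
finger_gap: 0.998
```

>>> arm_command:
  series:
    - [[0,0,0,0],[0,0,0,0],[0,0,0,0],[0,0,0,0],[0,0,0,0],[0,0,0,0],[0,0,0,0],[0,0,0,0],[0,0,0,0]]
  jaw: 0
  force: 40

```text
t: 12.6
tcp_pos: [0.434, -0.1272, 0.1356]
tool_rot: [0.622, 0.336, -0.622, 0.336]
force: [-1.3, -0.1, 5.7]
finger_gap: 0.315
```

>>> arm_command:
  series:
    - [[0,0.5,-10,0],[0,1.5,-9.9,0],[0,2.5,-9.7,0],[0,3.4,-9.4,0],[0,4.3,-9,0],[0,5.2,-8.5,0],[0,6,-8,0],[0,0,0,0]]

```text
t: 13.4
tcp_pos: [0.4911, -0.0862, 0.1355]
tool_rot: [0.622, 0.336, -0.621, 0.338]
force: [1.8, -4.7, 3.2]
finger_gap: 0.316
```

```bash
python3 - <<'E'
from h import *
s,T=st();v=T[:2,3]-[.5177,-.1824];print(np.hypot(*v),np.degrees(np.arctan2(v[1],v[0])))
E
```

```text
t 13.4 tcp [ 0.4911 -0.0862  0.1355] gap 0.316 F [ 1.8 -4.7  3.2] q [-3.980e-01  5.070e-01  1.840e+00 -1.000e-03  7.910e-01  1.752e+00]
toolx [ 0.003 -0.002 -1.   ] y [ 0.837 -0.547  0.003] z [-0.547 -0.837 -0.   ]
0.0998255970283526 105.47699868224386
```

Winding well: 41° so far with low force. I'll continue to 1.9 rad.

>>> arm_command:
  series:
    - [[0,6.8,-7.3,0],[0,7.5,-6.6,0],[0,8.1,-5.8,0],[0,8.7,-5,0],[0,9.1,-4.1,0],[0,9.5,-3.2,0],[0,0,0,0]]

```text
t: 14.1
tcp_pos: [0.5477, -0.0871, 0.1356]
tool_rot: [-0.621, -0.336, 0.623, -0.337]
force: [-1.0, -3.5, 6.5]
finger_gap: 0.317
```

>>> arm_command:
  series:
    - [[0,9.8,-2.2,0],[0,9.9,-1.2,0],[0,10,-0.2,0],[0,10,0.8,0],[0,9.8,1.8,0],[0,9.6,2.8,0],[0,0,0,0]]

```text
t: 14.8
tcp_pos: [0.596, -0.1199, 0.136]
tool_rot: [-0.622, -0.337, 0.623, -0.335]
force: [-0.4, -0.0, 10.5]
finger_gap: 0.314
```

>>> arm_command:
  series:
    - [[0,9.3,3.7,0],[0,8.9,4.6,0],[0,0,0,0]]

```text
t: 15.1
tcp_pos: [0.6069, -0.1365, 0.1361]
tool_rot: [-0.622, -0.337, 0.622, -0.335]
force: [0.2, 0.4, 9.3]
finger_gap: 0.322
```

>>> arm_command:
  series:
    - [[0,8.4,5.5,0],[0,7.8,6.3,0],[0,7.1,7,0],[0,0,0,0]]

```text
t: 15.5
tcp_pos: [0.6168, -0.1651, 0.1363]
tool_rot: [0.623, 0.336, -0.622, 0.335]
force: [1.9, -0.5, 8.5]
finger_gap: 0.314
```

>>> arm_command:
  series:
    - [[0,6.4,7.7,0],[0,5.6,8.3,0],[0,0,0,0]]

```text
t: 15.8
tcp_pos: [0.6184, -0.1852, 0.1364]
tool_rot: [0.623, 0.336, -0.621, 0.335]
force: [3.1, -0.6, 8.8]
finger_gap: 0.319
```

>>> arm_command:
  series:
    - [[0,4.7,8.8,0],[0,3.8,9.2,0],[0,0,0,0]]

```text
t: 16.1
tcp_pos: [0.616, -0.2052, 0.1366]
tool_rot: [0.624, 0.336, -0.621, 0.336]
force: [3.6, 0.2, 8.5]
finger_gap: 0.32
```

>>> arm_command:
  series:
    - [[0,2.9,9.6,0],[0,1.9,9.8,0],[0,0,0,0]]

```text
t: 16.4
tcp_pos: [0.6096, -0.2244, 0.1367]
tool_rot: [0.624, 0.335, -0.621, 0.336]
force: [4.4, -0.9, 8.5]
finger_gap: 0.321
```

>>> arm_command:
  series:
    - [[0,0.9,10,0],[0,-0.1,10,0],[0,0,0,0]]

```text
t: 16.7
tcp_pos: [0.5994, -0.242, 0.1368]
tool_rot: [0.624, 0.335, -0.621, 0.336]
force: [4.1, -2.9, 8.3]
finger_gap: 0.321
```

>>> arm_command:
  series:
    - [[0,-1.1,9.9,0],[0,-2.1,9.8,0],[0,0,0,0]]

```text
t: 17.0
tcp_pos: [0.586, -0.2571, 0.1369]
tool_rot: [0.624, 0.334, -0.621, 0.337]
force: [3.6, -3.3, 8.1]
finger_gap: 0.318
```

>>> arm_command:
  series:
    - [[0,-3,9.5,0],[0,-4,9.2,0],[0,0,0,0]]

```text
t: 17.3
tcp_pos: [0.572, -0.2679, 0.1371]
tool_rot: [0.626, 0.334, -0.62, 0.336]
force: [8.4, -1.7, 6.2]
finger_gap: 0.318
```

>>> arm_command:
  series:
    - [[0,-2.4,4.4,0],[0,0,0,0]]

```text
t: 17.5
tcp_pos: [0.5709, -0.2685, 0.1374]
tool_rot: [0.628, 0.333, -0.617, 0.337]
force: [15.7, 4.9, 5.5]
finger_gap: 0.316
```

>>> arm_command:
  series:
    - [[0,-2.5,4.3,0],[0,0,0,0]]

```text
t: 17.7
tcp_pos: [0.5697, -0.2691, 0.1377]
tool_rot: [0.631, 0.332, -0.615, 0.337]
force: [23.0, 10.2, 3.0]
finger_gap: 0.317
```

The stop is at about 3.58 rad: the TCP is stalled and the opposing tangential force has grown to 25 N. I'll ease the push, release and lift.

>>> arm_command:
  series:
    - [[0,2.5,-4.3,0],[0,2,-3.5,0],[0,0,0,0],[0,0,0,0]]

```text
t: 18.1
tcp_pos: [0.5718, -0.268, 0.1372]
tool_rot: [0.625, 0.334, -0.619, 0.337]
force: [7.0, -0.7, 7.8]
finger_gap: 0.318
```

>>> arm_command:
  series:
    - [[0,0,0,0],[0,0,0,0],[0,0,0,0],[0,0,0,0],[0,0,0,0],[0,0,0,0],[0,0,0,0],[0,0,0,0]]
  jaw: 100

```text
t: 18.9
tcp_pos: [0.5673, -0.2686, 0.1353]
tool_rot: [0.622, 0.336, -0.622, 0.336]
force: [-0.3, 0.4, 0.6]
finger_gap: 0.998
```

>>> arm_command:
  series:
    - [[-10,0,0,0],[-25,0,0,0],[-35,0,0,0],[-35,0,0,0],[-20,0,0,0],[0,0,0,0],[0,0,0,0],[0,0,0,0]]

```text
t: 19.7
tcp_pos: [0.5664, -0.2679, 0.2589]
tool_rot: [-0.622, -0.337, 0.623, -0.335]
force: [-0.7, -0.3, -0.9]
finger_gap: 0.999
```

```bash
python3 - <<'E'
from h import *
s,T=st()
a=cv2.cvtColor(snapshot('wrist'),cv2.COLOR_RGB2BGR)
b=cv2.cvtColor(snapshot('scene'),cv2.COLOR_RGB2BGR)
S=np.array([.5177,-.1824,0])
for g in(-52,-55,-58,-61):
    d=np.array([np.cos(np.radians(g)),np.sin(np.radians(g)),0])
    print(g,[proj(n,[S+[0,0,.13],S+d*.1+[0,0,.189]],T).round(1).tolist() for n in('wrist','scene')])
o=np.zeros((600,800,3),np.uint8)
o[:400,:]=cv2.resize(a,(640,400)).repeat(1,1)[:, :640] if 0 else cv2.copyMakeBorder(a,0,0,0,160,cv2.BORDER_CONSTANT)
o[400:,:320]=cv2.resize(b,(320,200))
o[400:,320:640]=cv2.resize(b[150:350,130:450],(320,200))
cv2.imwrite('pics/c6.png',o)
E
```

```text
t 19.7 tcp [ 0.5664 -0.2679  0.2589] gap 0.999 F [-0.7 -0.3 -0.9] q [-0.62   0.503  1.395  0.     1.247  1.531]
toolx [-0.003  0.002 -1.   ] y [ 0.836 -0.548 -0.003] z [-0.548 -0.836 -0.   ]
-52 [[[273.7, 267.2], [299.1, 202.1]], [[217.4, 240.7], [201.8, 271.1]]]
-55 [[[273.7, 267.2], [305.4, 204.3]], [[217.4, 240.7], [197.5, 271.3]]]
-58 [[[273.7, 267.2], [311.6, 206.8]], [[217.4, 240.7], [193.3, 271.4]]]
-61 [[[273.7, 267.2], [317.6, 209.5]], [[217.4, 240.7], [189.2, 271.3]]]
```

View pics/c6.png

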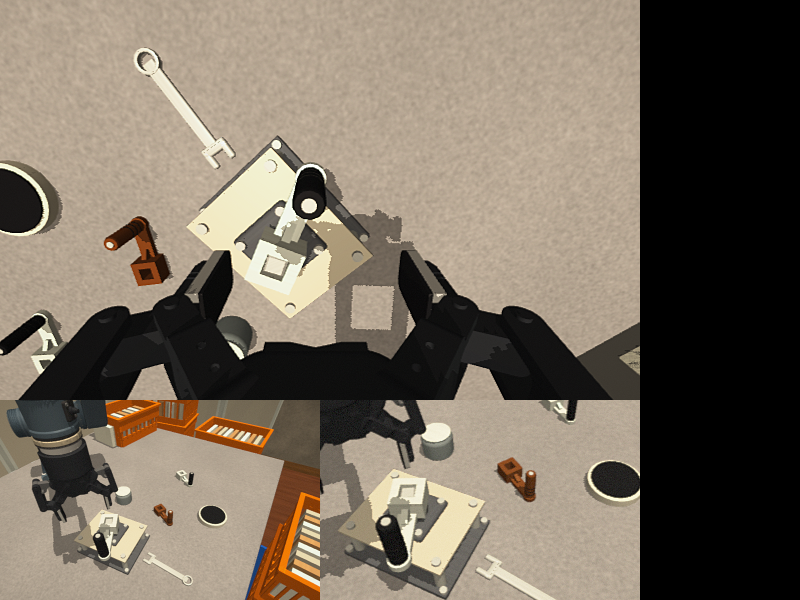

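```bash
python3 -c "
from station import ticket;print(ticket.sign_off())"
```

```text
the job is handed in; nothing more can be done
None
```

The crank is home on the spindle and the drive is wound clockwise to its stop. I handed the job in at about 20 s of the 69 s; the sign-off gives no verdict.

- **Fitting:** I pinched the larger aluminium crank by its hub and pushed it down the spindle. The vertical force rose at TCP height 0.1017 m, which matches the 94 mm shoulder. I then let go and lifted clear, and the camera showed it seated.
- **Winding:** I took it by the grip and wound about 3.58 rad (205°). There the tool stalled and the opposing force climbed to about 25 N, so I took that as the hard stop. I eased the push, released and lifted clear.
- **Last checks:**
  - The hub and grip top were within about 2 px of where a fully home crank at the stop angle (about −58°) should appear in the wrist view; the scene view puts the grip about 3° nearer −55°.
  - The fingers were open about 70 mm above the grip, with wrist force around 1 N.
  - The spanner, cover and tin look undisturbed; I judged that by eye and did not measure it.
- **Disagreement:** A wrist-camera fit suggested the held hub was tilted 8.6°. The scene view showed it level, so I put this down to lens distortion, and the crank went on without resistance.
- **Not confirmed:** I could not read the spindle angle itself. That it is at the stop is inferred from the stall and the grip's final position.

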